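Clamp a water-filter cartridge onto its sprung port

ROBOT

A 6-joint arm with a two-finger parallel gripper is mounted at the origin on the work surface. World frame = base frame: x ahead of the robot, y to its left, z up, the work surface at z = 0. Lengths are in m, angles in rad, forces in N, time in s.
With the tool pointing down it reaches from about 0.25 to 0.725 m from the base axis. Payload 4 kg.
Tool frame: the origin (TCP) lies at the very end of the fingers, on their centre line; the grasp point (between the pads) lies 19 mm behind it; z points along the fingers, y is the line along which they close (so a half turn about z gives the same grasp; the last joint's range is limited). The gripper opens to 85 mm and grips with 20 to 120 N. Pads are 22 mm wide; open, the fingers measure 114 mm over their backs; the gripper's body (76 mm by 85 mm) begins 54 mm behind the grasp point. The pads swing forward as they close: fully open they stand 13 mm farther back than shut.
Start: joints at [1.226, 0.241, 0.005, 1.335, 0, 1.571], TCP at [0.169, 0.471, 0.231] pointing down, gripper open.
Joint ranges: [-2.72, 2.72], [-1.05, 1.87], [-1.09, 1.28], [-1.99, 2.15], [-1.42, 1.44], [-3.14, 3.14]. Speed limits (rad/s): [2.79, 2.79, 3.14, 3.14, 3.14, 3.14].

INTERFACE

Orientations are given as a unit quaternion [x, y, z, w].
In Python, from workcell import bot, vision, workorder, boxes_of gives the robot as it stands.
- The arm moves only by the tool send_rows, never from a script. Its argument "motion" is text: rows parted by semicolons, each of 5 numbers parted by spaces: the closure, from -1 (fully open) to 1 (shut), so that 0 is half open, then the shift along the tool's x, y, z in cm, then the turn about the tool's z in rad. In form: claw x y z twist; .... A call has 1 to 5 rows; each row is the pose to reach, as a shift and turn from the pose commanded when the call began, along the tool's axes at that moment; what a row does not reach only later rows make up. A row lasts 1/10 s, in which the tool goes at most 50 mm and 8.59 degrees, less where a joint would pass 70% of its speed; a pose out of reach is approached as far as the arm can. A call with a gripper value outside its range is refused whole. The fingers move at their own pace and stop on an object; the grip force is fixed at half the most. Time passes only in rows, so rows that repeat a pose let the fingers close. It gives the time, the measured TCP pose, the force, the opening and the grip force at its end, in the units of the state.
- bot.get_obs(): the state, without advancing time (a new reading comes with each control period).
- vision.camera(name): name is "scene" or "top" or "wrist"; returns the picture (384x512x3 uint8, red, green, blue); there is no depth.
- vision.camera_model(name): a dict with "fov_y" (degrees; the focal length in pixels is half the picture's height over the tangent of half this angle, whatever the lens; pixels are square), "cx", "cy" (the principal point, pixels), "k1" (the pictures are not rectified: a ray, as slopes to the right and down, at radius r is drawn at 1 + k1 r^2 times it, then the intrinsics apply), "world_from_camera" (4x4, takes a point from camera to world coordinates); the wrist camera has in their place "hand_eye" (4x4, takes a point from camera to tool coordinates, whose origin is the TCP and whose axes are the flange's). Camera axes: x right, y down, z forward; pixel columns grow to the right and rows downward; lengths in m; the calibration is good to about 2 mm. A picture is of the moment at which its call begins: read the wrist's pose just before it. camera_model takes no time and is no camera call.
- workorder.job_done(): hands the job in; it is judged then, once.
Trained networks look in the newest picture that a camera, given by its name, has taken for a name from the list of things; names that differ only in an ending like _2 or _b are one class to them, and where a whole thing is asked for, a point or a joint stands for the part that bears it (a point fixed in the world has none). Each returns a list of dicts, best first, with "conf" (0 to 1); they miss things now and then, are a little off and sometimes report something else, mostly with a low value. They report only what shows in the picture. A call takes as long as a camera call. They do not tell look-alikes from the thing itself.
- boxes_of(camera, target): "rect" ([centre column, centre row, width, height] in pixels, round what is visible of it).
The state is a dict: "clock": time; "joint_pos": joint angles; "joint_vel": joint speeds; "tau": joint torques, N m; "eef_pos": TCP position; "tool_rot": TCP orientation; "ft_force": force on the tool from outside, world axes, zero at the start; "ft_torque": the same for the moment, N m; "grip_width": finger opening in m; "grasp_force": force on a finger pad.
Only numpy, scipy, OpenCV 4.12 (cv2) and the standard library are available. Lean on these libraries where they do the work, as an engineer would, in place of code of your own. Each camera call takes 0.05 s, during which the arm holds its last target. There are 200 camera calls.

TASK

Lay the white filter cartridge in the cradle of the clamp stand with its spigot towards the port and let go. Then wind the carriage forward with its knob, going along with the knob as it travels, until the cartridge is pushed home in the sprung port and held there with about 12 newtons (at least 6, and never more than 20), and let go of the knob. Do not push the carriage block itself, and leave the other things on the counter where they are.

Things in the scene. Friction and masses are not known exactly. Their poses are not given: they have to be found in the camera images.
- cartridge: White water-filter cartridge lying on the counter, 0.2 to 0.37 kg: a cylinder 48 mm in diameter between two square end caps (50 x 50 x 12 mm), 120 mm over the caps, plus a steel spigot (18 mm wide, 16 mm long) on one cap. Origin at the cylinder's centre, 25 mm above what it lies on; x runs along the cylinder towards the spigot, z up. Grasp it across the middle.
- spigot_tip (a point): Tip of the cartridge's spigot, 76 mm from the cartridge's origin along its x axis.
- stand: Fixed steel clamp stand, base plate 335 x 110 x 8 mm. Origin on the counter, on the centre line; x is the feed direction, from the knob carriage to the sprung port; z up. The cradle's two rails (tops 22 mm above the counter) carry the cartridge's caps; flared guides, rims 43 mm above the counter, centre them with 2.5 mm play a side.
- cradle (a point): Fixed point of the stand where the cartridge's centre is to be laid, 47 mm above the counter, cartridge x along the stand's x (spigot to the port). There it has at least 6 mm free to the jaw and 8 mm to the collar; the guides leave the fingers a gap of 70 mm along x. From there the jaw later pushes it 16 to 28 mm along x until it seats in the port.
- port_near (a point): Fixed point of the stand near the port's mouth: 90 mm beyond the cradle point along x, same height. The port was set by hand: its collar's mouth is up to 6 mm before or beyond this point (not measured). Grey collar 46 mm square with a chamfered hole, 24 mm wide, 8 mm deep; pressed, it gives way by 1 mm per 3.5 N, solid after 8 mm. Port's highest point 104 mm above the counter.
- jaw: Grey carriage block with a steel jaw plate, 60 x 76 mm, top 64 mm above the counter; it slides on the stand along x. Origin at the centre of the jaw face that pushes the cartridge; axes as the stand's. At the start the face is 66 to 70 mm behind the cradle point. Total travel 54 mm.
- knob_grip (a point): Centre of the knob's black bar grip (46 mm long, 15 mm wide, 26 mm high) on top of the carriage, 91 mm above the counter, 30 mm behind the jaw face; it travels with the carriage. The block's top is 27 mm below this point.
- knob (a joint): Angle of the feed knob, rad, 0 to 4.5, growing clockwise seen from above; starts at 0 to 0.33. At 0 the bar lies along the stand's x axis. Each radian clockwise feeds the carriage, with the knob on it, 12 mm along the stand's x. Turning takes a steady 0.2 N m, plus 0.012 N m for every newton with which the jaw presses; the knob stays where it is left.
- soap: Clear soap bottle, 60 mm across, 160 mm tall; a bystander, origin at its underside.
- spice_a: Small brown glass spice jar, 42 mm across, 75 mm tall; a bystander, origin at its underside.
- spice_b: Small clear glass spice jar, 42 mm across, 75 mm tall; a bystander, origin at its underside.
- mug: White mug, 80 mm across, 90 mm tall; a bystander, origin at its underside.
- bowl: Small stone bowl, 120 mm across, 50 mm tall; a bystander, origin at its underside.
- brush: White dish brush lying on the counter, about 0.25 m long; a bystander.
- short_filter: Short plain white filter can without a spigot, 64 mm across, 70 mm tall; a bystander, origin at its underside.
Things that resemble listed ones, but are neither listed nor needed, are in the scene too. Leave any purple or turquoise look-alike of the cartridge alone.

How it is judged:
By the outcome, as a careful person would: the job done as asked, in the order asked, and still so for the second after the job is handed in, with the robot touching nothing.
It also fails if it takes over 72 s, if anything falls off the work surface, if the arm or the gripper's body presses on something with over 40 N, if the wrist force passes 120 N, or if a joint passes its speed limit or range.

## Working session

There is one attempt and no reset: what is moved stays moved. The work goes in short steps, Python scripts to look and compute and a tool call to move; the robot and the scene stay as the last step left them, time stands still between calls to the robot, and variables do not carry over. Pictures are saved under pics/ and viewed, at most 10 in all, crops included, and the job is handed in when it is done.

Besides the shell and the picture viewer there is one more tool, called after "Call:" by a JSON object that holds its "op" and its "data", one argument or row to a line. send_rows: Moves the arm, as the interface text tells. Its arguments: {"type":"object","properties":{"motion":{"type":"string"}},"required":["motion"]}

```bash
mkdir -p pics; ls; cat > h.py <<'E'
import numpy as np, cv2
from workcell import bot, vision, workorder, boxes_of
from scipy.spatial.transform import Rotation as R
def model(name):
    m=vision.camera_model(name); f=192/np.tan(np.radians(m['fov_y'])/2)
    if name=='wrist':
        o=bot.get_obs(); T=np.eye(4); T[:3,:3]=R.from_quat(o['tool_rot']).as_matrix(); T[:3,3]=o['eef_pos']; T=T@np.array(m['hand_eye'])
    else: T=np.array(m['world_from_camera'])
    return f,m['cx'],m['cy'],m['k1'],T
def ray(M,u,v):
    f,cx,cy,k,T=M; d=np.array([(u-cx)/f,(v-cy)/f]); s=d.copy()
    for _ in range(30): s=d/(1+k*(s@s))
    return T[:3,3],T[:3,:3]@np.array([s[0],s[1],1])
def at_z(M,u,v,z):
    o,d=ray(M,u,v); return (o+d*(z-o[2])/d[2]).round(4)
def proj(M,p):
    f,cx,cy,k,T=M; c=T[:3,:3].T@(np.array(p)-T[:3,3]); s=c[:2]/c[2]; s=s*(1+k*(s@s)); return (s*f+[cx,cy]).round(1)
E
python3 - <<'E'
from h import *
import numpy as np
for n in ['top','scene']:
    im=vision.camera(n); cv2.imwrite(f'pics/{n}0.png',cv2.resize(im[:,:,::-1],(800,600),interpolation=cv2.INTER_CUBIC))
    M=model(n); print(n,M[:4],M[4].round(3).tolist())
    for t in ['cartridge','stand','jaw','knob_grip','short_filter']:
        for b in boxes_of(n,t)[:4]: print(t,b)
print(vision.camera_model('wrist')); print(bot.get_obs())
E
```

```text
pics
top (np.float64(390.0023980626211), 259.2495529587636, 197.00657214572627, -0.022967214017746245) [[-0.016, -0.998, 0.054, 0.501], [-1.0, 0.016, 0.01, -0.007], [-0.011, -0.054, -0.998, 1.12], [0.0, 0.0, 0.0, 1.0]]
cartridge {'rect': [289.1, 225.1, 47.9, 16.9], 'conf': 0.73}
cartridge {'rect': [319.2, 272.8, 50.3, 17.5], 'conf': 0.64}
cartridge {'rect': [244.6, 271.8, 40.3, 44.0], 'conf': 0.57}
stand {'rect': [236.2, 165.6, 124.5, 61.1], 'conf': 0.73}
jaw {'rect': [277.8, 155.7, 29.3, 30.6], 'conf': 0.82}
knob_grip {'rect': [275.9, 150.1, 13.4, 11.4], 'conf': 0.6}
short_filter {'rect': [237.0, 164.7, 120.0, 60.6], 'conf': 0.68}
short_filter {'rect': [375.9, 237.9, 26.9, 24.5], 'conf': 0.59}
scene (np.float64(405.6550810177977), 249.52593048922543, 187.79292205028406, -0.12477153227949839) [[0.316, 0.802, -0.506, 1.189], [0.949, -0.271, 0.162, -0.218], [-0.008, -0.532, -0.847, 1.171], [0.0, 0.0, 0.0, 1.0]]
cartridge {'rect': [227.9, 194.4, 44.4, 22.6], 'conf': 0.91}
cartridge {'rect': [251.2, 152.8, 23.0, 40.7], 'conf': 0.78}
cartridge {'rect': [194.2, 167.6, 39.7, 24.9], 'conf': 
[... 694 characters left out ...]
+00]])}
{'clock': 0.6, 'joint_pos': array([1.22601753e+00, 2.40588124e-01, 5.00148732e-03, 1.33520325e+00,
       5.36335638e-06, 1.57077855e+00]), 'joint_vel': array([-0.00107265,  0.00124661, -0.00164058, -0.00045385,  0.00065908,
       -0.00025486]), 'tau': array([ 6.75851788e-04, -3.71972466e+01,  2.52571356e+01,  1.32775425e-03,
        3.97010501e-05, -9.33775681e-06]), 'eef_pos': array([0.16899238, 0.47057472, 0.23131297]), 'tool_rot': array([ 1.71528061e-01,  9.85179235e-01,  3.63380869e-06, -2.08928556e-06]), 'ft_force': array([ 0.65691492, -0.02521525, -0.80222279]), 'ft_torque': array([-0.03279234, -0.00301592,  0.0134958 ]), 'grasp_force': 0.0, 'grip_width': 0.08550794010379034}
```

View pics/top0.png

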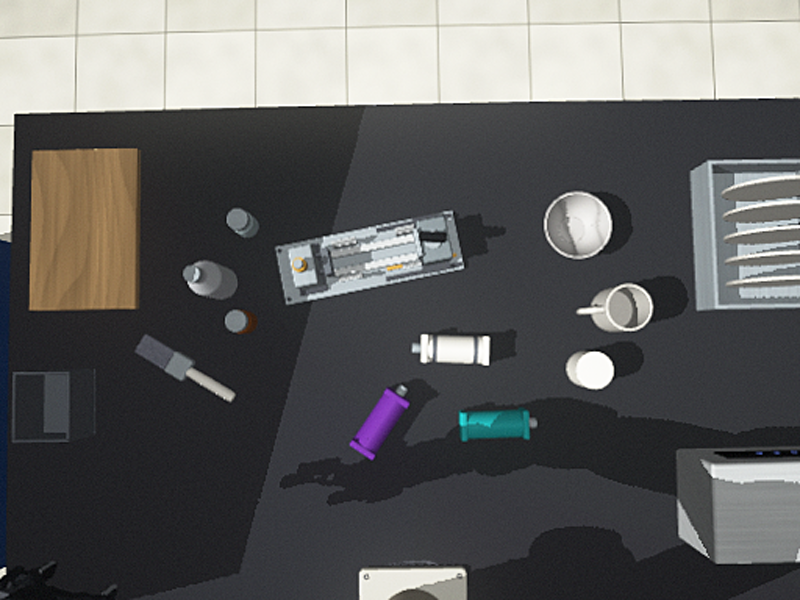

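View pics/scene0.png

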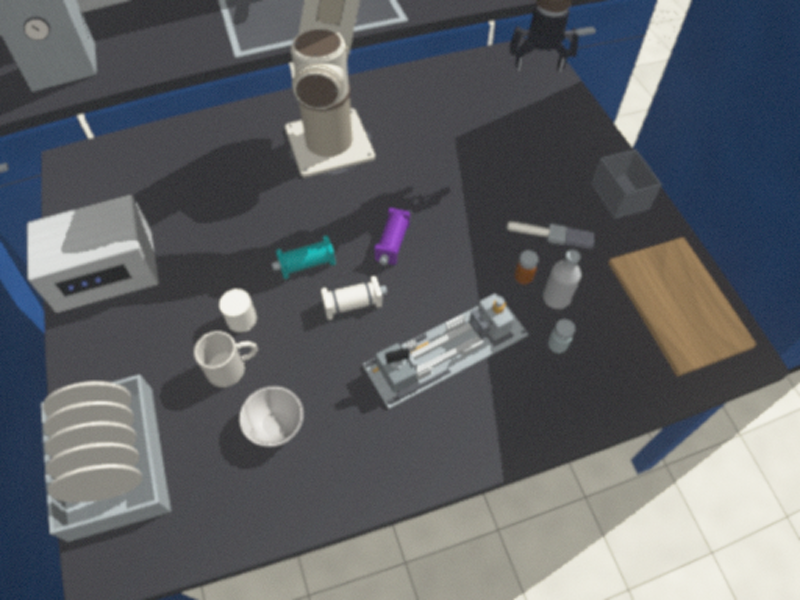

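The top view shows the white cartridge at (455,349), in 800-px scale, with its spigot to the left. The stand runs from the black knob at (433,238) to the port at (300,265), which is roughly +y. The purple and turquoise look-alikes lie nearby. Next I'll compute positions.

```bash
python3 - <<'E'
from h import *
M=model('top'); k=.64
c=[at_z(M,u*k,v*k,.008) for u,v in [(276,245),(455,210),(467,268),(288,304)]]
for p in c: print(p)
print('len',np.linalg.norm(c[0]-c[1]),np.linalg.norm(c[1]-c[2]))
d=(c[0]-c[1]+c[3]-c[2])[:2]; print('stand x yaw',np.arctan2(d[1],d[0]),'ctr',sum(c)/4)
for n,u,v,z in [('spig',412,348,.025),('capL',421,348,.05),('capR',490,350,.05),('knob',433,237,.104),('knobA',421,237,.104),('knobB',445,238,.104)]: print(n,at_z(M,u*k,v*k,z))
M=model('scene'); k=.64
for n,u,v,z in [('spig',384,290,.025),('capR',324,303,.025),('cartctr',352,298,.03),('knob',398,355,.104)]: print(n,at_z(M,u*k,v*k,z))
E
```

```text
[0.682 0.24  0.008]
[ 0.7411 -0.0911  0.008 ]
[ 0.6333 -0.1109  0.008 ]
[0.5726 0.2183 0.008 ]
len 0.3363331978856681 0.10960328462231414
stand x yaw 1.7502766375711258 ctr [0.65725  0.064075 0.008   ]
spig [ 0.4888 -0.0077  0.025 ]
capL [ 0.4888 -0.0235  0.05  ]
capR [ 0.4834 -0.1441  0.05  ]
knob [ 0.6752 -0.046   0.104 ]
knobA [ 0.6755 -0.0259  0.104 ]
knobB [ 0.6731 -0.0661  0.104 ]
spig [ 0.4917 -0.009   0.025 ]
capR [ 0.482  -0.1397  0.025 ]
cartctr [ 0.4921 -0.0804  0.03  ]
knob [ 0.6855 -0.0435  0.104 ]
```

```bash
cat >> h.py <<'E'
def plan(p,yaw,claw=-1,step=4.5,rot=.14,start=None,quiet=False):
    """print calls from the present (or start) pose to TCP p, tool-x yaw"""
    if start is None:
        o=bot.get_obs(); p0=np.array(o['eef_pos']); x=R.from_quat(o['tool_rot']).as_matrix()[:,0]; y0=np.arctan2(x[1],x[0])
    else: p0,y0=np.array(start[0]),start[1]
    p=np.array(p,float); tw=y0-yaw   # clockwise positive, no wrap
    n=max(1,int(np.ceil(max(np.linalg.norm(p-p0)*100/step,abs(tw)/rot)))); i=0
    while i<n:
        m=min(5,n-i); rows=[]
        a=y0-tw*i/n; q0=p0+(p-p0)*i/n
        ax=np.array([[np.cos(a),np.sin(a),0],[np.sin(a),-np.cos(a),0],[0,0,-1]])
        for j in range(1,m+1):
            s=ax@((p-p0)*j/n)*100
            rows.append(f"{claw} {s[0]:.2f} {s[1]:.2f} {s[2]:.2f} {tw*j/n:.3f}")
        print('; '.join(rows)); i+=m
    return p,yaw
E
python3 - <<'E'
from h import *
plan([.485,-.10,.22],1.53)
E
```

```text
-1 -3.27 -2.87 0.08 0.084; -1 -6.54 -5.74 0.15 0.169; -1 -9.81 -8.60 0.23 0.253; -1 -13.07 -11.47 0.30 0.338; -1 -16.34 -14.34 0.38 0.422
-1 -4.16 -1.28 0.08 0.084; -1 -8.31 -2.55 0.15 0.169; -1 -12.47 -3.83 0.23 0.253; -1 -16.63 -5.11 0.30 0.338; -1 -20.78 -6.38 0.38 0.422
-1 -4.31 0.54 0.08 0.084; -1 -8.63 1.08 0.15 0.169; -1 -12.94 1.62 0.23 0.253; -1 -17.26 2.16 0.30 0.338; -1 -21.57 2.70 0.38 0.422
```

Call:
{"op": "send_rows", "data": {
  "motion": "-1 -3.3 -2.9 0.1 0.084; -1 -6.5 -5.7 0.15 0.169; -1 -9.8 -8.6 0.2 0.253; -1 -13.1 -11.5 0.3 0.338; -1 -16.3 -14.3 0.4 0.422"
}}

```text
clock: 1.1
eef_pos: [0.2746, 0.2794, 0.2275]
tool_rot: [0.375, 0.927, 0.0, 0.0]
ft_force: [1.6, 1.1, -0.0]
grip_width: 0.0853
grasp_force: 0.0
```

Call:
{"op": "send_rows", "data": {
  "motion": "-1 -4.2 -1.3 0.1 0.084; -1 -8.3 -2.6 0.15 0.169; -1 -12.5 -3.8 0.2 0.253; -1 -16.6 -5.1 0.3 0.338; -1 -20.8 -6.4 0.4 0.422"
}}

```text
clock: 1.6
eef_pos: [0.3801, 0.0889, 0.2237]
tool_rot: [0.561, 0.828, 0.0, 0.0]
ft_force: [0.8, 1.3, 0.1]
grip_width: 0.0856
grasp_force: 0.0
```

Call:
{"op": "send_rows", "data": {
  "motion": "-1 -4.3 0.5 0.1 0.084; -1 -8.6 1.1 0.15 0.169; -1 -12.9 1.6 0.2 0.253; -1 -17.3 2.2 0.3 0.338; -1 -21.6 2.7 0.4 0.422"
}}

```text
clock: 2.1
eef_pos: [0.4858, -0.1018, 0.2195]
tool_rot: [0.722, 0.691, 0.0, 0.0]
ft_force: [0.5, -0.1, -0.4]
grip_width: 0.0856
grasp_force: 0.0
```

```bash
python3 - <<'E'
from h import *
im=vision.camera('wrist'); cv2.imwrite('pics/w1.png',cv2.resize(im[:,:,::-1],(800,600),interpolation=cv2.INTER_CUBIC))
o=bot.get_obs(); print(o['clock'],o['eef_pos'],o['tool_rot'],o['joint_pos'])
print(boxes_of('wrist','cartridge'))
E
```

```text
2.15 [ 0.48891994 -0.10708275  0.21884548] [ 7.24917138e-01  6.88829864e-01 -4.39242140e-04  2.89298018e-03] [-0.21319962  0.24395916 -0.02331387  1.29923485 -0.00398227  1.40862903]
[{'rect': [131.3, 45.6, 136.7, 91.2], 'conf': 0.73}, {'rect': [254.9, 145.7, 43.9, 117.8], 'conf': 0.72}]
```

View pics/w1.png

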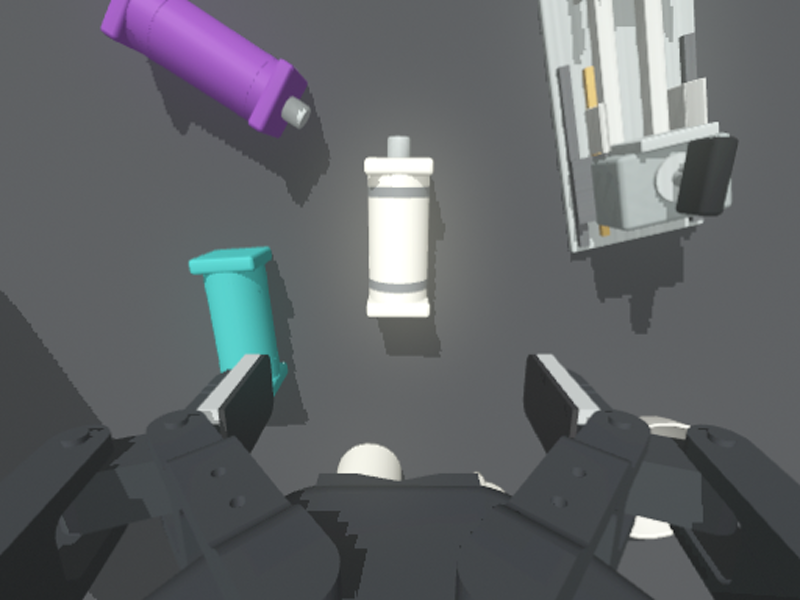

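The wrist view shows the white cartridge upright in the image, with its spigot tip at (398,137), caps at rows 158 and 317, and centre column 399. The black knob bar is at (707,175). The arm was still moving, so I'll use the pose from the start of the picture.

```bash
python3 - <<'E'
from h import *
m=vision.camera_model('wrist'); f=model('wrist')[0]
T=np.eye(4); q=np.array([.722,.691,0,0]);T[:3,:3]=R.from_quat(q/np.linalg.norm(q)).as_matrix(); T[:3,3]=[.4858,-.1018,.2195]
M=(f,m['cx'],m['cy'],m['k1'],T@m['hand_eye']); k=.64
for n,u,v,z in [('spigtip top',398,137,.034),('capF farL',366,159,.05),('capF farR',433,158,.05),('capB nearL',368,304,.05),('capB nearR',429,304,.05),('bot',399,317,.0),
 ('knob1',692,137,.104),('knob2',737,140,.104),('knob3',723,215,.104),('knob4',677,210,.104),('jawL',608,152,.064),('jawR',718,129,.064),('baseL',576,250,.008),('baseTL',542,10,.008)]: print(n,at_z(M,u*k,v*k,z))
print(bot.get_obs()['eef_pos'])
E
```

```text
spigtip top [ 0.49   -0.0072  0.034 ]
capF farL [ 0.4667 -0.0223  0.05  ]
capF farR [ 0.5141 -0.0237  0.05  ]
capB nearL [ 0.4615 -0.1293  0.05  ]
capB nearR [ 0.5087 -0.1314  0.05  ]
bot [ 0.4845 -0.1577  0.    ]
knob1 [ 0.659 -0.021  0.104]
knob2 [ 0.685  -0.0239  0.104 ]
knob3 [ 0.6838 -0.0666  0.104 ]
knob4 [ 0.6558 -0.0623  0.104 ]
jawL [ 0.6306 -0.0256  0.064 ]
jawR [ 0.7019 -0.0144  0.064 ]
baseL [ 0.6372 -0.1018  0.008 ]
baseTL [0.6    0.0785 0.008 ]
[ 0.48709126 -0.10408004  0.21870831]
```

Call:
{"op": "send_rows", "data": {
  "motion": "-1 0.6 0.05 4 0; -1 1.2 0.1 8 0; -1 1.8 0.1 12 0; -1 1.8 0.1 12.5 0; -1 1.8 0.1 12.5 0"
}}

```text
clock: 2.7
eef_pos: [0.4857, -0.0814, 0.0939]
tool_rot: [0.721, 0.693, -0.001, -0.001]
ft_force: [1.0, 0.1, 0.8]
grip_width: 0.0855
grasp_force: 0.0
```

```bash
python3 - <<'E'
from h import *
o=bot.get_obs(); print(o['clock'],o['eef_pos'],o['tool_rot'])
plan([.4878,-.083,.007],1.522)
E
```

```text
2.7 [ 0.48573161 -0.08136343  0.0939095 ] [ 0.72071656  0.69322842 -0.00086792 -0.00111746]
-1 -0.08 0.11 4.35 0.005; -1 -0.16 0.21 8.69 0.010
```

Call:
{"op": "send_rows", "data": {
  "motion": "-1 -0.1 0.1 3.5 0; -1 -0.15 0.2 6.5 0; -1 -0.15 0.2 8.7 0; -1 -0.15 0.2 8.7 0; 1 -0.15 0.2 8.7 0"
}}

```text
clock: 3.2
eef_pos: [0.4905, -0.0839, 0.0094]
tool_rot: [0.721, 0.693, 0.001, 0.001]
ft_force: [0.7, 0.2, 0.9]
grip_width: 0.073
grasp_force: 0.0
```

Call:
{"op": "send_rows", "data": {
  "motion": "1 0 0 0 0; 1 0 0 0 0; 1 0 0 0 0; 1 0 0 0 0; 1 0 0 0 0"
}}

```text
clock: 3.7
eef_pos: [0.4901, -0.0838, 0.0096]
tool_rot: [0.721, 0.693, 0.001, 0.001]
ft_force: [-2.4, 0.8, 7.9]
grip_width: 0.0465
grasp_force: 61.1
```

```bash
python3 - <<'E'
from h import *
o=bot.get_obs(); print(o['clock'],o['eef_pos'],o['tool_rot'],o['grip_width'],o['grasp_force'])
E
```

```text
3.7 [ 0.49008989 -0.08383788  0.00964721] [0.72111863 0.69280935 0.00095479 0.00148835] 0.046509548902035146 61.07315182685852
```

```bash
python3 - <<'E'
from h import *
s=plan([.4905,-.084,.12],1.529,1)
plan([.535,.01,.20],1.75,1,start=s)
E
```

```text
1 -0.00 0.01 -3.68 0.001; 1 -0.01 0.03 -7.36 0.001; 1 -0.01 0.04 -11.04 0.002
1 3.19 1.35 -2.67 -0.074; 1 6.39 2.70 -5.33 -0.147; 1 9.58 4.05 -8.00 -0.221
```

Call:
{"op": "send_rows", "data": {
  "motion": "1 0 0 -3 0; 1 0 0 -7 0; 1 0 0 -11 0"
}}

```text
clock: 4.0
eef_pos: [0.4879, -0.0834, 0.1187]
tool_rot: [0.721, 0.693, -0.0, -0.0]
ft_force: [1.8, 0.8, -3.8]
grip_width: 0.0464
grasp_force: 63.6
```

Call:
{"op": "send_rows", "data": {
  "motion": "1 3.2 1.3 -2.7 -0.074; 1 6.4 2.7 -5.3 -0.147; 1 9.6 4.0 -8 -0.221; 1 9.6 4.0 -8 -0.221; 1 9.6 4.0 -8 -0.221"
}}

```text
clock: 4.5
eef_pos: [0.5328, 0.0115, 0.1982]
tool_rot: [0.64, 0.769, 0.0, 0.001]
ft_force: [-0.4, 0.2, -3.8]
grip_width: 0.0463
grasp_force: 63.8
```

```bash
python3 - <<'E'
from h import *
o=bot.get_obs();M=model('wrist')
im=vision.camera('wrist'); cv2.imwrite('pics/w2.png',cv2.resize(im[:,:,::-1],(800,600),interpolation=cv2.INTER_CUBIC))
import pickle; pickle.dump(M,open('M2.pkl','wb'))
print(o['clock'],o['eef_pos'],o['tool_rot'],o['grip_width'],o['joint_vel'].round(3))
E
```

```text
4.5 [0.53277793 0.0114548  0.19821145] [6.39772826e-01 7.68563606e-01 3.47919760e-04 7.69848534e-04] 0.046308763205584476 [-0.03   0.015 -0.056 -0.003 -0.003 -0.001]
```

View pics/w2.png

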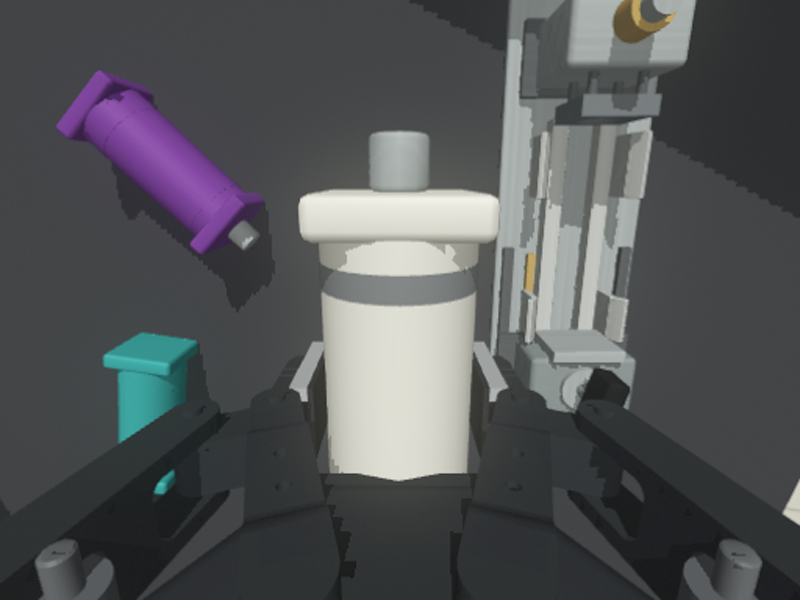

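The stand lies upright in the image at columns 500-690. The collar is at (620,105), the rails are near columns 550 and 597, and the guides are at rows 130-195 and 290-340. A zoom will give me better pixels.

```bash
python3 - <<'E'
import cv2
im=cv2.imread('pics/w2.png'); c=im[60:440,480:720]; cv2.imwrite('pics/w2c.png',cv2.resize(c,None,fx=1.5,fy=1.5,interpolation=cv2.INTER_CUBIC)[:, :])
E
```

```text
(no output)
```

View pics/w2c.png

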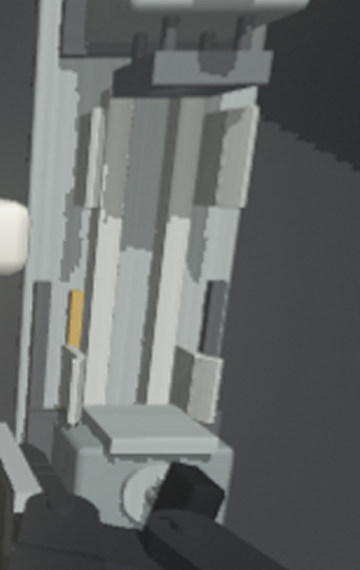

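```bash
python3 - <<'E'
from h import *
import pickle; M=pickle.load(open('M2.pkl','rb'))
d=np.array([np.cos(1.75),np.sin(1.75)]); n=np.array([d[1],-d[0]]) # n: right in image
O=np.array([.657,.064])
print(M[4][:3,3])
for nm,x,y,z in [('rimR up lo',246,207,.043),('rimR up hi',258,105,.043),('rimR lo up',220,355,.043),('rimR lo lo',214,420,.043),
 ('inR up lo',218,207,.022),('inR lo up',190,348,.022),
 ('rimL up lo a',87,207,.043),('rimL up lo b',97,207,.043),('rimL up hi a',104,108,.043),('rimL lo up a',66,345,.043),('rimL lo up b',82,357,.043),('rimL lo lo',80,422,.043),
 ('railL l',98,220,.022),('railL r',118,220,.022),('railR l',165,220,.022),('railR r',190,220,.022),
 ('railL l',87,400,.022),('railL r',106,400,.022),('railR l',148,400,.022),('railR r',170,400,.022),
 ('colTL',153,52,.07),('colTR',271,52,.07),('colBL',155,85,.07),('colBR',270,83,.07),
 ('jaw fL',82,405,.064),('jaw fR',188,403,.064),('jaw bL',110,440,.064),('jaw bR',218,433,.064),
 ('base L',37,60,.008),('base L2',20,430,.008)]:
    p=at_z(M,(480+x/1.5)*.64,(60+y/1.5)*.64,z)[:2]; print(nm,p,'along %.4f  right %.4f'%((p-O)@d,(p-O)@n))
E
```

```text
[0.52033661 0.07574054 0.33997702]
rimR up lo [0.6908 0.0936] along 0.0231  right 0.0385
rimR up hi [0.6813 0.1367] along 0.0672  right 0.0369
rimR lo up [0.7019 0.0236] along -0.0478  right 0.0370
rimR lo lo [ 0.7098 -0.0096] along -0.0818  right 0.0388
inR up lo [0.6893 0.0924] along 0.0222  right 0.0368
inR lo up [0.6981 0.0207] along -0.0499  right 0.0327
rimL up lo a [0.6188 0.0804] along 0.0229  right -0.0347
rimL up lo b [0.6234 0.0812] along 0.0229  right -0.0300
rimL up hi a [0.6147 0.1232] along 0.0658  right -0.0311
rimL lo up a [0.6264 0.0148] along -0.0430  right -0.0389
rimL lo up b [0.6357 0.0103] along -0.0490  right -0.0305
rimL lo lo [ 0.6437 -0.0229] along -0.0831  right -0.0286
railL l [0.6328 0.0756] along 0.0157  right -0.0217
railL r [0.6426 0.0774] along 0.0158  right -0.0118
railR l [0.6655 0.0816] along 0.0158  right 0.0115
railR r [0.6777 0.0839] along 0.0159  right 0.0239
railL l [ 0.6528 -0.017 ] along -0.0790  right -0.0186
railL r [ 0.6628 -0.0151] along -0.0789  right -0.0084
railR l [ 0.6849 -0.0111] along -0.0789  right 0.0141
railR r [ 0.6965 -0.0089] along -0.0788  right 0.0259
colTL [0.6194 0.1424] along 0.0838  right -0.0230
colTR [0.6651 0.1507] along 0.0839  right 0.0234
colBL [0.6238 0.1309] along 0.0717  right -0.0207
colBR [0.6686 0.1398] along 0.0725  right 0.0249
jaw fL [ 0.6337 -0.0075] along -0.0662  right -0.0357
jaw fR [0.6819 0.0024] along -0.0651  right 0.0135
jaw bL [ 0.6513 -0.0222] along -0.0838  right -0.0210
jaw bR [ 0.7004 -0.0095] along -0.0801  right 0.0296
base L [0.5878 0.1441] along 0.0912  right -0.0538
base L2 [ 0.6261 -0.0454] along -0.1021  right -0.0499
```

```bash
python3 - <<'E'
from h import *
M=model('wrist'); H=np.array(vision.camera_model('wrist')['hand_eye']); M=(*M[:4],H)
for nm,u,v,z in [('tip top',399,131,-.0245),('capfar L',305,196,-.0405),('capfar R',493,194,-.0405)]: print(nm,at_z(M,u*.64,v*.64,z))
s=plan([.660,.0515,.11],1.765,1)
E
```

```text
tip top [ 0.0774  0.0001 -0.0245]
capfar L [ 0.0614 -0.0221 -0.0405]
capfar R [ 0.0618  0.0221 -0.0405]
1 0.43 3.34 2.18 -0.003; 1 0.85 6.68 4.35 -0.007; 1 1.28 10.02 6.53 -0.010; 1 1.70 13.36 8.71 -0.013
```

Call:
{"op": "send_rows", "data": {
  "motion": "1 0.4 3.3 1.5 0; 1 0.8 6.7 3.5 -0.01; 1 1.2 10 6 -0.01; 1 1.55 13.3 8.5 -0.01; 1 1.55 13.3 8.5 -0.01"
}}

```text
clock: 5.05
eef_pos: [0.6587, 0.0494, 0.1021]
tool_rot: [0.637, 0.771, -0.005, -0.005]
ft_force: [-2.6, -0.8, -4.7]
grip_width: 0.0464
grasp_force: 63.7
```

Call:
{"op": "send_rows", "data": {
  "motion": "1 0 0 0 0; 1 0 0 0 0"
}}

```text
clock: 5.25
eef_pos: [0.6596, 0.0488, 0.1124]
tool_rot: [0.637, 0.771, -0.0, -0.0]
ft_force: [0.4, 0.1, -2.9]
grip_width: 0.046
grasp_force: 63.7
```

```bash
python3 - <<'E'
from h import *
o=bot.get_obs();print(o['clock'],o['eef_pos'],o['tool_rot'],o['ft_force'],o['joint_pos'])
im=vision.camera('wrist'); cv2.imwrite('pics/w3.png',cv2.resize(im[:,:,::-1],(800,600),interpolation=cv2.INTER_CUBIC))
plan([.660,.0503,.055],1.765,1)
E
```

```text
5.25 [0.65958214 0.04883968 0.11243121] [ 6.37031572e-01  7.70837479e-01 -4.85864190e-04 -3.49010886e-04] [ 0.44276657  0.08736758 -2.94139454] [ 7.40115482e-02  6.28467343e-01  2.90002771e-01  1.23350818e+00
 -2.17990128e-04  1.45529437e+00]
1 0.07 0.01 2.93 -0.002; 1 0.13 0.01 5.87 -0.005
```

View pics/w3.png

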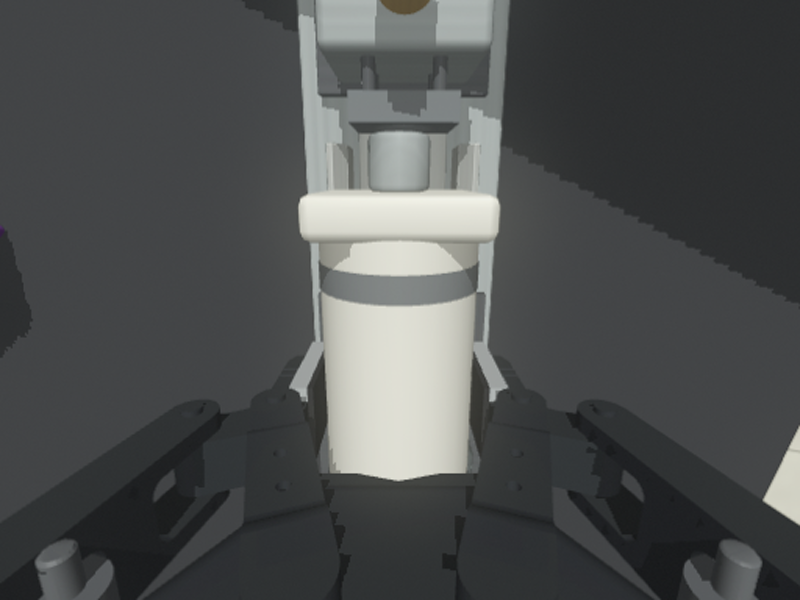

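Seen from above the cradle, the collar, block and base edges are centred at about column 403. The spigot is at 399.5, so the stand lies about 1.7 mm to the right. The collar's front top edge is near row 121.

```bash
python3 - <<'E'
from h import *
M=model('wrist'); o=bot.get_obs(); Rm=R.from_quat(o['tool_rot']).as_matrix()
for nm,u,v,z in [('colFrontTop',403,122,.07),('colL',347,122,.07),('colR',459,122,.07),('baseL',317,340,.008),('baseR',488,340,.008),('baseLtop',302,60,.008),('baseRtop',506,60,.008),('guideL lo end',328,192,.043),('gR',479,192,.043)]: print(nm,(Rm.T@(at_z(M,u*.64,v*.64,z)-o['eef_pos'])).round(4))
print(o['eef_pos'])
E
```

```text
colFrontTop [0.0878 0.0019 0.0436]
colL [ 0.0878 -0.0212  0.0436]
colR [0.0879 0.025  0.0437]
baseL [-0.033  -0.051   0.1056]
baseR [-0.033   0.0568  0.1057]
baseLtop [ 0.126  -0.051   0.1056]
baseRtop [0.1261 0.0574 0.1057]
guideL lo end [ 0.0589 -0.0345  0.0706]
gR [0.059  0.0398 0.0707]
[0.66011502 0.04899032 0.11366316]
```

Call:
{"op": "send_rows", "data": {
  "motion": "1 0.1 0.25 1 0; 1 0.1 0.25 3 0; 1 0.1 0.25 5 0; 1 0.1 0.25 5.5 0; 1 0.1 0.25 5.5 0"
}}

```text
clock: 5.8
eef_pos: [0.6619, 0.0513, 0.057]
tool_rot: [0.637, 0.771, -0.0, -0.0]
ft_force: [-0.7, -0.1, -3.3]
grip_width: 0.0466
grasp_force: 63.8
```

Call:
{"op": "send_rows", "data": {
  "motion": "1 0 0 0.6 0; 1 0 0 1.2 0; 1 0 0 1.8 0; 1 0 0 2.2 0; 1 0 0 2.2 0"
}}

```text
clock: 6.3
eef_pos: [0.6621, 0.0514, 0.0343]
tool_rot: [0.636, 0.771, -0.001, -0.001]
ft_force: [-0.4, 0.3, -4.1]
grip_width: 0.0462
grasp_force: 64.0
```

Call:
{"op": "send_rows", "data": {
  "motion": "1 0 0 0.15 0; 1 0 0 0.3 0; 1 0 0 0.3 0"
}}

```text
clock: 6.6
eef_pos: [0.6628, 0.0514, 0.0322]
tool_rot: [0.636, 0.771, -0.0, -0.0]
ft_force: [-0.1, 0.3, -2.6]
grip_width: 0.0462
grasp_force: 64.0
```

Call:
{"op": "send_rows", "data": {
  "motion": "-1 0 0 0 0; -1 0 0 0 0; -1 0 0 0 0; -1 0 0 0 0; -1 0 0 0 0"
}}

```text
clock: 7.1
eef_pos: [0.663, 0.0515, 0.0326]
tool_rot: [0.636, 0.771, 0.0, 0.0]
ft_force: [-0.9, -0.1, -0.3]
grip_width: 0.0853
grasp_force: 0.0
```

Call:
{"op": "send_rows", "data": {
  "motion": "-1 0 0 -2 0; -1 0 0 -6 0; -1 0 0 -10 0; -1 0 0 -14 0; -1 0 0 -14 0"
}}

```text
clock: 7.6
eef_pos: [0.6668, 0.0518, 0.1804]
tool_rot: [0.636, 0.771, 0.005, 0.005]
ft_force: [1.1, -0.7, 0.3]
grip_width: 0.0856
grasp_force: 0.0
```

```bash
python3 - <<'E'
from h import *
o=bot.get_obs();print(o['clock'],o['eef_pos'],o['tool_rot'],o['ft_force'],o['joint_pos'])
s=plan([.697,-.14,.20],1.765-.0,-1)
E
```

```text
7.6 [0.66675506 0.05177348 0.1804402 ] [0.63645113 0.77128614 0.00479582 0.00496481] [ 1.12916801 -0.70915331  0.32982377] [7.74901052e-02 5.95978922e-01 4.12221688e-01 1.37323329e+00
 9.49961800e-06 1.45730636e+00]
-1 -3.88 -0.13 -0.39 -0.001; -1 -7.76 -0.27 -0.78 -0.001; -1 -11.64 -0.40 -1.17 -0.002; -1 -15.52 -0.54 -1.56 -0.003; -1 -19.40 -0.67 -1.96 -0.003
```

```bash
python3 - <<'E'
from h import *
s=plan([.679,-.045,.20],4.66,-1,rot=.145)
E
```

```text
-1 -0.49 -0.03 -0.10 -0.145; -1 -0.97 -0.06 -0.20 -0.290; -1 -1.46 -0.10 -0.29 -0.435; -1 -1.95 -0.13 -0.39 -0.580; -1 -2.43 -0.16 -0.49 -0.725
-1 -0.34 -0.35 -0.10 -0.145; -1 -0.69 -0.69 -0.20 -0.290; -1 -1.03 -1.04 -0.29 -0.435; -1 -1.37 -1.39 -0.39 -0.580; -1 -1.72 -1.73 -0.49 -0.725
-1 -0.03 -0.49 -0.10 -0.145; -1 -0.06 -0.97 -0.20 -0.290; -1 -0.08 -1.46 -0.29 -0.435; -1 -0.11 -1.95 -0.39 -0.580; -1 -0.14 -2.43 -0.49 -0.725
-1 0.30 -0.38 -0.10 -0.145; -1 0.60 -0.77 -0.20 -0.290; -1 0.91 -1.15 -0.29 -0.435; -1 1.21 -1.53 -0.39 -0.580; -1 1.51 -1.91 -0.49 -0.725
```

Call:
{"op": "send_rows", "data": {
  "motion": "-1 -0.5 0 -0.1 -0.145; -1 -1 -0.1 -0.2 -0.29; -1 -1.5 -0.1 -0.3 -0.435; -1 -1.9 -0.1 -0.4 -0.58; -1 -2.4 -0.2 -0.5 -0.725"
}}

```text
clock: 8.1
eef_pos: [0.6652, 0.0274, 0.1766]
tool_rot: [0.319, 0.948, -0.0, -0.0]
ft_force: [-1.1, -0.7, -0.5]
grip_width: 0.0853
grasp_force: 0.0
```

Call:
{"op": "send_rows", "data": {
  "motion": "-1 -0.3 -0.3 -0.1 -0.145; -1 -0.7 -0.7 -0.2 -0.29; -1 -1 -1 -0.3 -0.435; -1 -1.4 -1.4 -0.4 -0.58; -1 -1.7 -1.7 -0.5 -0.725"
}}

```text
clock: 8.6
eef_pos: [0.6683, 0.0033, 0.1816]
tool_rot: [-0.038, 0.999, -0.0, -0.0]
ft_force: [0.7, -0.2, 0.5]
grip_width: 0.0857
grasp_force: 0.0
```

Call:
{"op": "send_rows", "data": {
  "motion": "-1 0 -0.5 -0.1 -0.145; -1 -0.1 -1 -0.2 -0.29; -1 -0.1 -1.5 -0.3 -0.435; -1 -0.1 -1.9 -0.4 -0.58; -1 -0.1 -2.4 -0.5 -0.725"
}}

```text
clock: 9.1
eef_pos: [0.6709, -0.0203, 0.1866]
tool_rot: [-0.39, 0.921, 0.0, -0.0]
ft_force: [-0.3, -0.3, -0.5]
grip_width: 0.0853
grasp_force: 0.0
```

Call:
{"op": "send_rows", "data": {
  "motion": "-1 0.3 -0.4 -0.1 -0.145; -1 0.6 -0.8 -0.2 -0.29; -1 0.9 -1.1 -0.3 -0.435; -1 1.2 -1.5 -0.4 -0.58; -1 1.5 -1.9 -0.5 -0.725"
}}

```text
clock: 9.6
eef_pos: [0.674, -0.0444, 0.1916]
tool_rot: [-0.691, 0.723, 0.0, -0.0]
ft_force: [-1.1, -0.4, 0.1]
grip_width: 0.0855
grasp_force: 0.0
```

Call:
{"op": "send_rows", "data": {
  "motion": "-1 0 0 0 0; -1 0 0 0 0; -1 0 0 0 0"
}}

```text
clock: 9.9
eef_pos: [0.6741, -0.0439, 0.1919]
tool_rot: [-0.688, 0.725, 0.0, -0.0]
ft_force: [-0.8, -0.8, -0.1]
grip_width: 0.0855
grasp_force: 0.0
```

```bash
python3 - <<'E'
from h import *
import pickle
o=bot.get_obs();M=model('wrist');print(o['clock'],o['eef_pos'],o['tool_rot'],o['joint_pos'])
im=vision.camera('wrist'); cv2.imwrite('pics/w4.png',cv2.resize(im[:,:,::-1],(800,600),interpolation=cv2.INTER_CUBIC))
pickle.dump((M,o),open('M4.pkl','wb'))
E
```

```text
9.9 [ 0.67409172 -0.04394675  0.19193358] [-6.88328306e-01  7.25399239e-01  2.43751549e-04 -1.66330789e-04] [-6.51409077e-02  6.20663978e-01  4.84607394e-01  1.43532351e+00
  8.68380485e-05 -1.58350504e+00]
```

View pics/w4.png

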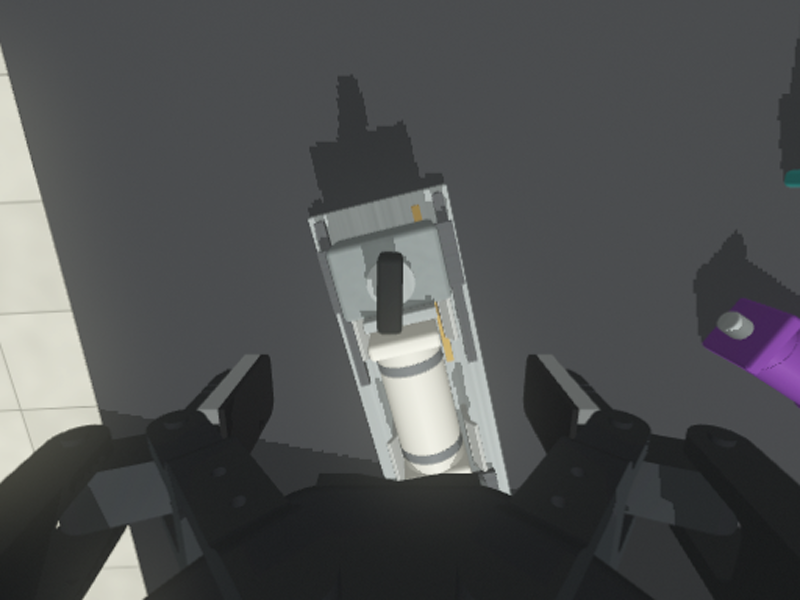

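The cartridge lies straight in the cradle. The knob bar is at (390,293), spanning rows 254-332, and is nearly parallel to the tool's x axis.

```bash
python3 - <<'E'
from h import *
import pickle; M,o=pickle.load(open('M4.pkl','rb')); Rm=R.from_quat(o['tool_rot']).as_matrix()
for nm,u,v,z in [('knob ctr',390,292,.104),('end1',390,254,.104),('end2',390,331,.104),('base',310,218,.008),('baseR',446,186,.008),('baseR2',490,400,.008)]:
    p=at_z(M,u*.64,v*.64,z); print(nm,p,(Rm.T@(p-o['eef_pos'])).round(4))
x=Rm[:,0]; print('yaw',np.arctan2(x[1],x[0])+2*np.pi)
E
```

```text
knob ctr [ 0.6781 -0.0474  0.104 ] [ 0.0032 -0.0042  0.0879]
end1 [ 0.6768 -0.0692  0.104 ] [ 0.0251 -0.0041  0.0879]
end2 [ 0.6794 -0.024   0.104 ] [-0.0202 -0.0043  0.0879]
base [ 0.7393 -0.0834  0.008 ] [ 0.036  -0.0673  0.1839]
baseR [ 0.6345 -0.1019  0.008 ] [0.06   0.0364 0.1839]
baseR2 [0.6005 0.0795 0.008 ] [-0.1194  0.0799  0.184 ]
yaw 4.659956728230165
```

Call:
{"op": "send_rows", "data": {
  "motion": "-1 0.1 -0.2 4 0; -1 0.3 -0.4 8 0; -1 0.3 -0.4 10 0; -1 0.3 -0.4 10 0; -1 0.3 -0.4 10 0"
}}

```text
clock: 10.45
eef_pos: [0.6782, -0.0472, 0.0926]
tool_rot: [-0.689, 0.725, 0.0, -0.0]
ft_force: [0.3, 0.1, 0.5]
grip_width: 0.0853
grasp_force: 0.0
```

```bash
python3 - <<'E'
from h import *
o=bot.get_obs();print(o['clock'],o['eef_pos'],o['ft_torque'])
s=plan([.6781,-.0472,.0735],4.66,-1)
E
```

```text
10.45 [ 0.67819618 -0.04717767  0.09258984] [ 0.00183899 -0.03585432 -0.02464102]
-1 0.00 0.00 0.04 -0.140; -1 0.00 0.00 0.08 -0.279; -1 0.00 0.00 0.13 -0.419; -1 0.00 0.00 0.17 -0.558; -1 0.00 0.00 0.21 -0.698
-1 -0.00 0.00 0.04 -0.140; -1 -0.00 0.00 0.08 -0.279; -1 -0.00 0.00 0.13 -0.419; -1 -0.00 0.00 0.17 -0.558; -1 -0.00 0.00 0.21 -0.698
-1 -0.00 0.00 0.04 -0.140; -1 -0.00 0.00 0.08 -0.279; -1 -0.00 0.00 0.13 -0.419; -1 -0.00 0.00 0.17 -0.558; -1 -0.00 0.00 0.21 -0.698
-1 -0.00 -0.00 0.04 -0.140; -1 -0.00 -0.00 0.08 -0.279; -1 -0.00 -0.00 0.13 -0.419; -1 -0.00 -0.00 0.17 -0.558; -1 -0.00 -0.00 0.21 -0.698
-1 -0.00 -0.00 0.04 -0.140; -1 -0.00 -0.00 0.08 -0.279; -1 -0.00 -0.00 0.13 -0.419; -1 -0.00 -0.00 0.17 -0.558; -1 -0.00 -0.00 0.21 -0.698
-1 0.00 -0.00 0.04 -0.140; -1 0.00 -0.00 0.08 -0.279; -1 0.00 -0.00 0.13 -0.419; -1 0.00 -0.00 0.17 -0.558; -1 0.00 -0.00 0.21 -0.698
-1 0.00 -0.00 0.04 -0.140; -1 0.00 -0.00 0.08 -0.279; -1 0.00 -0.00 0.13 -0.419; -1 0.00 -0.00 0.17 -0.558; -1 0.00 -0.00 0.21 -0.698
-1 0.00 -0.00 0.04 -0.140; -1 0.00 -0.00 0.08 -0.279; -1 0.00 -0.00 0.13 -0.419; -1 0.00 -0.00 0.17 -0.558; -1 0.00 -0.00 0.21 -0.698
-1 0.00 0.00 0.04 -0.140; -1 0.00 0.00 0.08 -0.279; -1 0.00 0.00 0.13 -0.419; -1 0.00 0.00 0.17 -0.558; -1 0.00 0.00 0.21 -0.698
```

Call:
{"op": "send_rows", "data": {
  "motion": "-1 0 0 1 0; -1 0 0 1.9 0; -1 0 0 1.9 0; 1 0 0 1.9 0; 1 0 0 1.9 0"
}}

```text
clock: 10.95
eef_pos: [0.6784, -0.0474, 0.0738]
tool_rot: [-0.689, 0.725, -0.0, 0.0]
ft_force: [0.7, 0.2, -1.1]
grip_width: 0.0589
grasp_force: 0.0
```

Call:
{"op": "send_rows", "data": {
  "motion": "1 0 0 0 0; 1 0 0 0 0; 1 0 0 0 0; 1 0 0 0 0; 1 0 0 0 0"
}}

```text
clock: 11.45
eef_pos: [0.6789, -0.0475, 0.0738]
tool_rot: [-0.689, 0.725, -0.001, 0.001]
ft_force: [1.2, -0.7, 0.9]
grip_width: 0.014
grasp_force: 59.6
```

Call:
{"op": "send_rows", "data": {
  "motion": "1 0 0 0 0; 1 0 0 0 0; 1 0 0 0 0"
}}

```text
clock: 11.75
eef_pos: [0.6788, -0.0475, 0.0738]
tool_rot: [-0.689, 0.725, -0.001, 0.001]
ft_force: [2.9, -0.0, -0.4]
grip_width: 0.0142
grasp_force: 59.7
```

```bash
python3 - <<'E'
from h import *
o=bot.get_obs();print(o['clock'],o['eef_pos'],o['tool_rot'],o['ft_force'],o['ft_torque'],o['grip_width'],o['grasp_force'])
d=np.array([np.cos(1.762),np.sin(1.762),0]); y=np.arctan2(*R.from_quat(o['tool_rot']).as_matrix()[[1,0],0])
print(y); plan(o['eef_pos']+d*.012*1.5,y-1.5,1,rot=.1)
E
```

```text
11.75 [ 0.67880306 -0.04750798  0.07376406] [-6.88941482e-01  7.24816511e-01 -6.18406836e-04  5.26178460e-04] [ 2.91224645 -0.01331706 -0.4023673 ] [-0.10896214 -0.61470526 -0.21098555] 0.014221697823622247 59.71107602119446
-1.6215368112429447
1 -0.12 0.03 0.00 0.100; 1 -0.23 0.06 0.00 0.200; 1 -0.35 0.09 0.00 0.300; 1 -0.47 0.12 0.00 0.400; 1 -0.58 0.14 0.00 0.500
1 -0.09 0.08 0.00 0.100; 1 -0.18 0.16 0.00 0.200; 1 -0.27 0.24 0.00 0.300; 1 -0.35 0.32 0.00 0.400; 1 -0.44 0.41 0.00 0.500
1 -0.04 0.11 0.00 0.100; 1 -0.08 0.23 0.00 0.200; 1 -0.12 0.34 0.00 0.300; 1 -0.16 0.45 0.00 0.400; 1 -0.19 0.57 0.00 0.500
```

Call:
{"op": "send_rows", "data": {
  "motion": "1 -0.12 0.03 0 0.1; 1 -0.23 0.06 0 0.2; 1 -0.35 0.09 0 0.3; 1 -0.47 0.12 0 0.4; 1 -0.58 0.14 0 0.5"
}}

```text
clock: 12.25
eef_pos: [0.6762, -0.0411, 0.0737]
tool_rot: [-0.487, 0.873, 0.001, -0.001]
ft_force: [-0.7, 0.8, 4.0]
grip_width: 0.0138
grasp_force: 60.0
```

```bash
cat > s.py <<'E'
from h import *
o=bot.get_obs();y=np.arctan2(*R.from_quat(o['tool_rot']).as_matrix()[[1,0],0])
d=np.array([np.cos(1.762),np.sin(1.762)]);n=np.array([d[1],-d[0]]);e=o['eef_pos'][:2]-[.6788,-.0475]
print(o['clock'],'turned',round((-1.6215-y)%(2*np.pi),3),'fed mm',(1000*e@d).round(2),'side',(1000*e@n).round(2),'z',o['eef_pos'][2].round(4),'F',o['ft_force'].round(1),'tz',o['ft_torque'].round(3),'grip',o['grip_width'].round(4),'j6',o['joint_pos'][5].round(2))
E
python3 s.py
```

```text
Traceback (most recent call last):
  File "s.py", line 4, in <module>
    print(o['clock'],'turned',round((-1.6215-y)%(2*np.pi),3),'fed mm',(1000*e@d).round(2),'side',(1000*e@n).round(2),'z',o['eef_pos'][2].round(4),'F',o['ft_force'].round(1),'tz',o['ft_torque'].round(3),'grip',o['grip_width'].round(4),'j6',o['joint_pos'][5].round(2))
                                                                                                                                                                                                                 ^^^^^^^^^^^^^^^^^^^^^
AttributeError: 'float' object has no attribute 'round'
```

```bash
sed -i "s/o\['grip_width'\].round(4)/o['grip_width']/" s.py; python3 s.py
```

```text
12.25 turned 0.503 fed mm 6.74 side -1.38 z 0.0737 F [-0.7  0.8  4. ] tz [0.065 0.242 0.221] grip 0.013778640960165544 j6 -1.08
```

Call:
{"op": "send_rows", "data": {
  "motion": "1 -0.09 0.08 0 0.1; 1 -0.18 0.16 0 0.2; 1 -0.27 0.24 0 0.3; 1 -0.35 0.32 0 0.4; 1 -0.44 0.41 0 0.5"
}}

```text
clock: 12.75
eef_pos: [0.6739, -0.0341, 0.0737]
tool_rot: [-0.256, 0.967, 0.002, -0.001]
ft_force: [-3.7, 3.6, 5.7]
grip_width: 0.0143
grasp_force: 60.1
```

```bash
python3 s.py
```

```text
12.75 turned 1.002 fed mm 14.08 side -2.28 z 0.0737 F [-3.7  3.6  5.7] tz [0.607 0.68  0.286] grip 0.014288075030803139 j6 -0.57
```

```bash
cat > n.py <<'E'
from h import *
import sys
t=float(sys.argv[1]); r=float(sys.argv[2])
o=bot.get_obs();y=np.arctan2(*R.from_quat(o['tool_rot']).as_matrix()[[1,0],0])
d=np.array([np.cos(1.762),np.sin(1.762),0]); a=(-1.6215-y)%(2*np.pi)
plan(np.array([.6784,-.0475,.0738])+d*.012*t,y-(t-a),1,rot=r)
E
python3 n.py 1.5 .1001
```

```text
1 -0.06 0.06 -0.00 0.100; 1 -0.12 0.13 -0.00 0.199; 1 -0.18 0.19 -0.01 0.299; 1 -0.25 0.25 -0.01 0.399; 1 -0.31 0.32 -0.01 0.498
```

Call:
{"op": "send_rows", "data": {
  "motion": "1 -0.06 0.06 0 0.1; 1 -0.12 0.13 0 0.2; 1 -0.18 0.19 0 0.3; 1 -0.25 0.25 0 0.4; 1 -0.31 0.32 0 0.5"
}}

```text
clock: 13.25
eef_pos: [0.6725, -0.0268, 0.0737]
tool_rot: [-0.01, 1.0, 0.004, -0.004]
ft_force: [-11.1, 9.0, 9.9]
grip_width: 0.0138
grasp_force: 60.8
```

```bash
python3 s.py; python3 n.py 1.8 .1001
```

```text
13.25 turned 1.499 fed mm 21.5 side -2.24 z 0.0737 F [-11.1   9.    9.9] tz [1.967 1.973 0.362] grip 0.013849202356489957 j6 -0.06
1 -0.04 0.01 -0.00 0.075; 1 -0.09 0.02 -0.01 0.150; 1 -0.13 0.04 -0.01 0.226; 1 -0.18 0.05 -0.01 0.301
```

```bash
cat > n.py <<'E'
from h import *
import sys
t=float(sys.argv[1]); r=float(sys.argv[2]); e=.003; P0=np.array([.6786,-.0475,.0738])
o=bot.get_obs();y=np.arctan2(*R.from_quat(o['tool_rot']).as_matrix()[[1,0],0])
d=np.array([np.cos(1.762),np.sin(1.762),0]); a=(-1.6215-y)%(2*np.pi)
u=lambda th: np.array([np.cos(-1.6215-th),np.sin(-1.6215-th),0])
P=lambda th: P0+d*.012*th+e*(u(th)-u(0))
print('model now',P(a),o['eef_pos'])
plan(P(t),y-(t-a),1,rot=r)
E
python3 n.py 1.8 .1001
```

```text
model now [ 0.67233384 -0.02690431  0.0738    ] [ 0.67251701 -0.02681251  0.07367719]
1 0.02 0.11 -0.00 0.075; 1 0.03 0.22 -0.01 0.150; 1 0.05 0.33 -0.01 0.226; 1 0.07 0.44 -0.01 0.301
```

Call:
{"op": "send_rows", "data": {
  "motion": "1 0.12 0.2 0 0.075; 1 0.23 0.4 0 0.15; 1 0.35 0.6 0 0.225; 1 0.37 0.7 0 0.3"
}}

```text
clock: 13.65
eef_pos: [0.6718, -0.022, 0.0737]
tool_rot: [0.139, 0.99, 0.001, -0.001]
ft_force: [-1.5, 3.7, 4.4]
grip_width: 0.0144
grasp_force: 59.9
```

```bash
python3 s.py; python3 n.py 2.0 .1001
```

```text
13.65 turned 1.8 fed mm 26.41 side -2.06 z 0.0737 F [-1.5  3.7  4.4] tz [0.896 0.226 0.294] grip 0.014413236943898585 j6 0.25
model now [ 0.67176438 -0.02247333  0.0738    ] [ 0.67175628 -0.0219675   0.07373146]
1 0.03 0.08 -0.00 0.067; 1 0.06 0.15 -0.00 0.134; 1 0.09 0.23 -0.01 0.200
```

Call:
{"op": "send_rows", "data": {
  "motion": "1 0.05 0.1 0 0.067; 1 0.08 0.2 0 0.134; 1 0.1 0.28 0 0.2; 1 0.1 0.28 0 0.2"
}}

```text
clock: 14.05
eef_pos: [0.6716, -0.0189, 0.0737]
tool_rot: [0.237, 0.972, 0.002, -0.002]
ft_force: [-1.7, 4.5, 4.3]
grip_width: 0.0142
grasp_force: 60.1
```

```bash
python3 s.py; python3 n.py 2.1 .1001
```

```text
14.05 turned 1.998 fed mm 29.43 side -1.66 z 0.0737 F [-1.7  4.5  4.3] tz [ 0.968  0.314 -0.104] grip 0.014198114133271395 j6 0.45
model now [ 0.67153146 -0.01958044  0.0738    ] [ 0.67157518 -0.01891747  0.07371242]
1 0.02 0.03 -0.00 0.051; 1 0.05 0.07 -0.01 0.102
```

Call:
{"op": "send_rows", "data": {
  "motion": "1 0.02 0.05 0 0.05; 1 0.04 0.1 0 0.1; 1 0.06 0.14 0 0.15"
}}

```text
clock: 14.35
eef_pos: [0.6715, -0.0168, 0.0737]
tool_rot: [0.309, 0.951, 0.002, -0.002]
ft_force: [-2.9, 7.0, 4.7]
grip_width: 0.0143
grasp_force: 60.0
```

```bash
python3 s.py; python3 n.py 2.3 .0501; python3 - <<'E'
from h import *
im=vision.camera('wrist'); cv2.imwrite('pics/w5.png',cv2.resize(im[:,:,::-1],(800,600),interpolation=cv2.INTER_CUBIC))
E
```

```text
14.35 turned 2.148 fed mm 31.48 side -1.29 z 0.0737 F [-2.9  7.   4.7] tz [1.238 0.344 0.318] grip 0.014264579108913017 j6 0.6
model now [ 0.67142571 -0.01743328  0.0738    ] [ 0.67154854 -0.01683814  0.073722  ]
1 0.03 0.03 -0.00 0.038; 1 0.05 0.06 -0.00 0.076; 1 0.08 0.09 -0.01 0.114; 1 0.10 0.11 -0.01 0.152
```

View pics/w5.png

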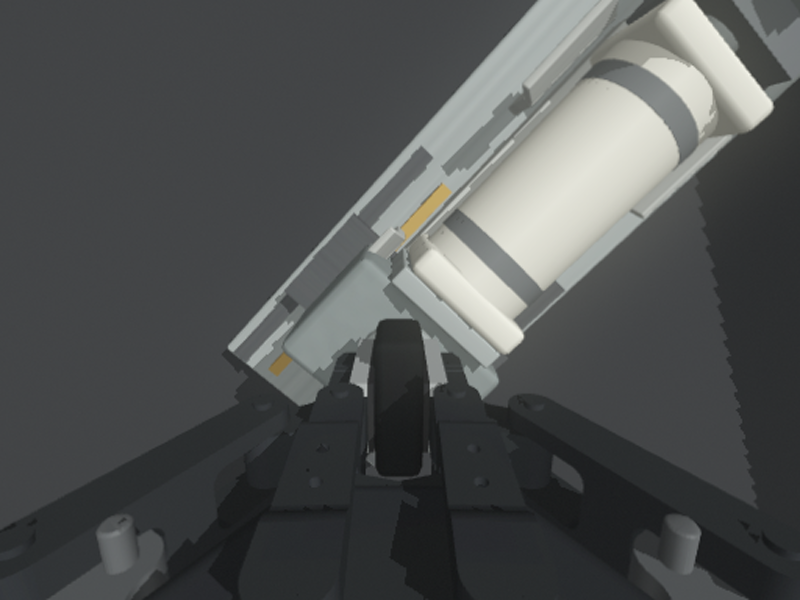

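The jaw plate is touching the cartridge's rear cap around (465,300). The front cap is at (735,60) and the collar is in the upper right corner. I'll zoom there to measure the remaining gap.

```bash
python3 - <<'E'
from h import *
im=cv2.imread('pics/w5.png'); c=im[0:180,600:800]; c=cv2.convertScaleAbs(c,alpha=1.8,beta=20); cv2.imwrite('pics/w5c.png',cv2.resize(c,None,fx=3,fy=3,interpolation=cv2.INTER_CUBIC))
E
```

```text
(no output)
```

View pics/w5c.png

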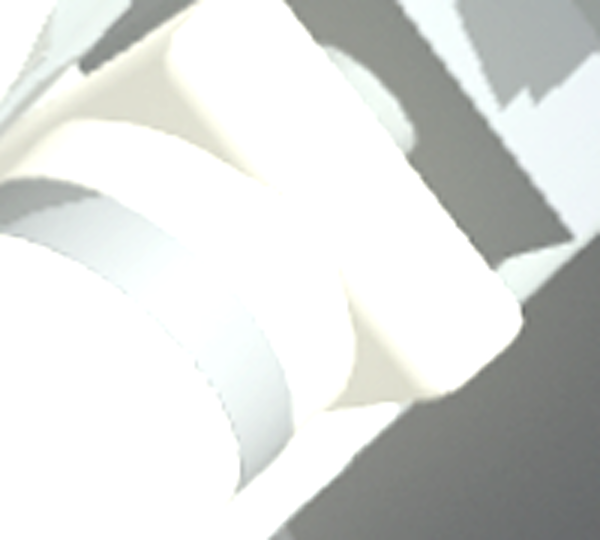

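In the crop, the cap's front top edge runs (290,0)-(515,300) and the collar's front top edge runs (400,0)-(575,240).

```bash
python3 - <<'E'
from h import *
M=model('wrist'); d=np.array([np.cos(1.762),np.sin(1.762)]);O=np.array([.6788,-.0475])
for nm,X,Y,z in [('cap',300,10,.071),('cap',405,155,.071),('cap',505,285,.071),('col',405,5,.07),('col',490,122,.07),('col',573,238,.07)]:
    p=at_z(M,(600+X/3)*.64,Y/3*.64,z); print(nm,p,((p[:2]-O)@d).round(4))
for nm,u,v in [('jawL',398,285),('jawR',495,365)]:
    p=at_z(M,u*.64,v*.64,.064); print(nm,p,((p[:2]-O)@d).round(4))
E
python3 s.py
```

```text
cap [0.631  0.1252 0.071 ] 0.1786
cap [0.6494 0.1283 0.071 ] 0.1782
cap [0.6671 0.1316 0.071 ] 0.1781
col [0.6369 0.1347 0.07  ] 0.1868
col [0.6519 0.1373 0.07  ] 0.1865
col [0.6673 0.1399 0.07  ] 0.1862
jawL [ 0.6495 -0.0008  0.064 ] 0.0514
jawR [0.6981 0.0109 0.064 ] 0.0537
14.4 turned 2.15 fed mm 31.52 side -1.28 z 0.0737 F [-2.2  6.7  4.9] tz [1.156 0.429 0.159] grip 0.01381005803916778 j6 0.6
```

```bash
python3 n.py 2.45 .0501
```

```text
model now [ 0.67142488 -0.01741058  0.0738    ] [ 0.67155628 -0.01679487  0.0737235 ]
1 0.04 0.05 -0.00 0.050; 1 0.07 0.09 -0.00 0.100; 1 0.11 0.14 -0.00 0.150; 1 0.15 0.18 -0.01 0.200; 1 0.19 0.23 -0.01 0.250
1 0.05 0.04 -0.00 0.050
```

Call:
{"op": "send_rows", "data": {
  "motion": "1 0.05 0.08 0 0.05; 1 0.09 0.14 0 0.1; 1 0.13 0.2 0 0.15; 1 0.17 0.25 0 0.2"
}}

```text
clock: 14.8
eef_pos: [0.6716, -0.014, 0.0737]
tool_rot: [0.402, 0.916, 0.001, -0.002]
ft_force: [-1.9, 5.8, 4.8]
grip_width: 0.0142
grasp_force: 60.1
```

```bash
python3 s.py;  python3 n.py 2.45 .0501
```

```text
14.8 turned 2.348 fed mm 34.26 side -0.71 z 0.0737 F [-1.9  5.8  4.8] tz [1.109 0.388 0.464] grip 0.014209633106676061 j6 0.81
model now [ 0.6713682  -0.01463133  0.0738    ] [ 0.67159109 -0.01400325  0.07370233]
1 0.02 0.01 -0.00 0.034; 1 0.05 0.02 -0.01 0.068; 1 0.07 0.04 -0.01 0.102
```

Call:
{"op": "send_rows", "data": {
  "motion": "1 0.03 0.02 0 0.03"
}}

```text
clock: 14.9
eef_pos: [0.6716, -0.0136, 0.0737]
tool_rot: [0.416, 0.91, 0.001, -0.002]
ft_force: [-2.3, 5.6, 5.4]
grip_width: 0.0142
grasp_force: 60.0
```

```bash
python3 s.py; python3 - <<'E'
from h import *
M=model('wrist'); d=np.array([np.cos(1.762),np.sin(1.762)]);n=np.array([d[1],-d[0]]);O=np.array([.6788,-.0475])
for s in (-.02,0,.02): print(proj(M,[*(O+.187*d+s*n+ -.0*n),.07]), proj(M,[*(O+.19*d+s*n),.07]))
im=vision.camera('wrist'); print(bot.get_obs()['ft_torque'])
cv2.imwrite('pics/w6.png',im[:,:,::-1])
E
```

```text
14.9 turned 2.377 fed mm 34.66 side -0.62 z 0.0737 F [-2.3  5.6  5.4] tz [1.105 0.362 0.466] grip 0.014165347644469646 j6 0.84
[386.7 -61.4] [390.8 -68.4]
[421.6 -35.2] [425.9 -42. ]
[455.2 -10.2] [459.5 -16.7]
[1.07518315 0.34029066 0.31292696]
```

Call:
{"op": "send_rows", "data": {
  "motion": "0.2 0 0 0 0; 0.2 0 0 0 0; 0.2 0 0 0 0"
}}

```text
clock: 15.25
eef_pos: [0.6724, -0.0169, 0.0727]
tool_rot: [0.417, 0.909, -0.0, -0.001]
ft_force: [0.2, -0.6, -0.5]
grip_width: 0.0344
grasp_force: 0.0
```

Call:
{"op": "send_rows", "data": {
  "motion": "0.2 0 0 -1 0; 0.2 0 0 -3 0; 0.2 0 0 -6 0; 0.2 0 0 -10 0; 0.2 0 0 -10 0"
}}

```text
clock: 15.75
eef_pos: [0.6767, -0.017, 0.1814]
tool_rot: [0.417, 0.909, 0.002, 0.006]
ft_force: [0.5, -0.5, 1.3]
grip_width: 0.0344
grasp_force: 0.0
```

```bash
python3 - <<'E'
from h import *
o=bot.get_obs(); print(o['eef_pos'],o['grip_width'],o['joint_pos'])
y=np.arctan2(*R.from_quat(o['tool_rot']).as_matrix()[[1,0],0])
plan([.6600,.049,.1737],1.763,0.2,start=(o['eef_pos'],y if y>0 else y+2*np.pi))
E
```

```text
[ 0.67673168 -0.01701409  0.18141312] 0.034354843981987085 [-2.50762041e-02  6.14668244e-01  4.47003170e-01  1.39024427e+00
 -1.33956019e-04  8.35134413e-01]
0.2 1.52 0.76 0.19 0.130; 0.2 3.05 1.52 0.39 0.259; 0.2 4.57 2.28 0.58 0.389; 0.2 6.10 3.04 0.77 0.518
```

Call:
{"op": "send_rows", "data": {
  "motion": "0.2 1.4 0.7 0.2 0.13; 0.2 2.9 1.5 0.4 0.26; 0.2 4.5 2.3 0.6 0.39; 0.2 6.1 3.0 0.8 0.52; 0.2 6.1 3.0 0.8 0.52"
}}

```text
clock: 16.25
eef_pos: [0.6553, 0.0511, 0.1655]
tool_rot: [0.636, 0.772, -0.0, -0.0]
ft_force: [-0.3, -0.3, -0.9]
grip_width: 0.034
grasp_force: 0.0
```

Call:
{"op": "send_rows", "data": {
  "motion": "0.2 0 0 2 0; 0.2 0 0 4 0; 0.2 0 0 5.8 0; 0.2 0 0 5.8 0; 0.2 0 0 5.8 0"
}}

```text
clock: 16.75
eef_pos: [0.6561, 0.0484, 0.1075]
tool_rot: [0.636, 0.771, -0.0, -0.0]
ft_force: [1.0, 0.3, 0.5]
grip_width: 0.0344
grasp_force: 0.0
```

```bash
python3 - <<'E'
from h import *
import pickle
o=bot.get_obs(); M=model('wrist'); print(o['clock'],o['eef_pos'],o['tool_rot'])
im=vision.camera('wrist'); cv2.imwrite('pics/w7.png',cv2.resize(im[:,:,::-1],(800,600),interpolation=cv2.INTER_CUBIC))
pickle.dump(M,open('M7.pkl','wb'))
E
```

```text
16.75 [0.65608418 0.04844542 0.10753404] [ 6.36272839e-01  7.71464074e-01 -2.33807575e-04 -4.30247654e-05]
```

View pics/w7.png

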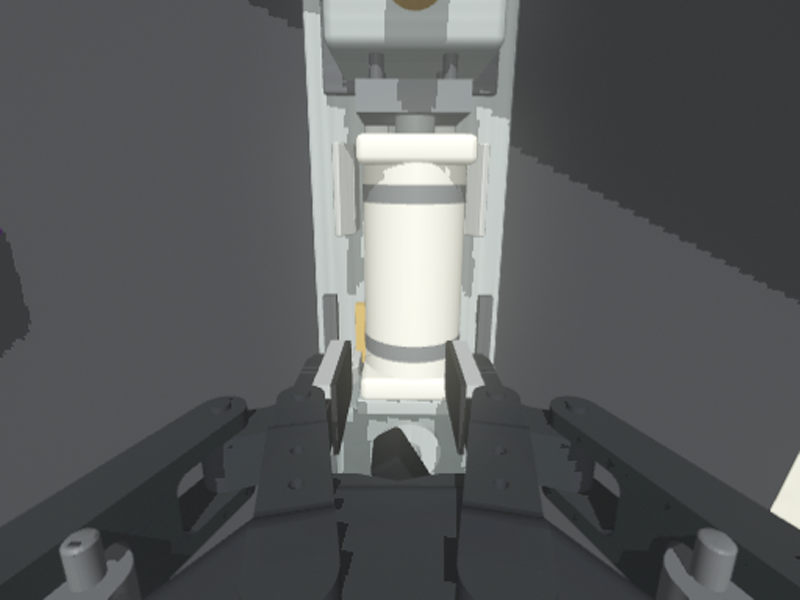

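The cartridge is seated, with its spigot inside the collar. The collar's top face spans rows 80-112, against about 92-122 before. I'll compare the collar's edge with the fixed port block in w3 and w7 to get the compression.

```bash
python3 - <<'E'
from h import *
import pickle
M7=pickle.load(open('M7.pkl','rb'))
H=np.array(vision.camera_model('wrist')['hand_eye'])
T=np.eye(4);T[:3,:3]=R.from_quat([.637031572,.770837479,-.000485864,-.000349011]).as_matrix();T[:3,3]=[.65958,.04884,.11243]
M3=(*M7[:4],T@H)
d=np.array([np.cos(1.762),np.sin(1.762)]);O=np.array([.6788,-.0475])
for nm,M,c0,c1,z in [('w3',M3,370,384,0),('w3',M3,440,452,0),('w7',M7,383,395,0),('w7',M7,452,464,0)]:
    g=cv2.cvtColor(cv2.imread(f'pics/{nm}.png'),cv2.COLOR_BGR2GRAY)[:,c0:c1].mean(1)
    gr=np.diff(cv2.GaussianBlur(g[:,None],(1,5),0)[:,0])
    pk=[i for i in range(20,150) if abs(gr[i])>2.5 and abs(gr[i])==abs(gr[i-4:i+5]).max()]
    for i in pk:
        w=np.abs(gr[i-3:i+4]); r=(w*np.arange(i-3,i+4)).sum()/w.sum()+.5
        p=at_z(M,(c0+c1)/2*.64,r*.64,.07); print(nm,c0,'row %.1f grad %.1f'%(r,gr[i]),'along(z.07) %.4f (z.104) %.4f'%((p[:2]-O)@d,(at_z(M,(c0+c1)/2*.64,r*.64,.104)[:2]-O)@d))
E
```

```text
w3 370 row 48.3 grad -4.6 along(z.07) 0.2130 (z.104) 0.2038
w3 370 row 89.7 grad 14.7 along(z.07) 0.1980 (z.104) 0.1917
w3 370 row 121.6 grad -17.0 along(z.07) 0.1860 (z.104) 0.1820
w3 370 row 132.0 grad 21.4 along(z.07) 0.1821 (z.104) 0.1787
w3 440 row 44.4 grad -8.4 along(z.07) 0.2142 (z.104) 0.2049
w3 440 row 89.7 grad 12.7 along(z.07) 0.1980 (z.104) 0.1917
w3 440 row 121.7 grad -17.3 along(z.07) 0.1860 (z.104) 0.1819
w3 440 row 132.6 grad 15.8 along(z.07) 0.1819 (z.104) 0.1785
w7 383 row 46.3 grad -5.0 along(z.07) 0.2125 (z.104) 0.2034
w7 383 row 78.3 grad 17.5 along(z.07) 0.2014 (z.104) 0.1943
w7 383 row 111.6 grad -21.4 along(z.07) 0.1894 (z.104) 0.1846
w7 383 row 125.4 grad 18.9 along(z.07) 0.1843 (z.104) 0.1804
w7 383 row 133.0 grad 25.3 along(z.07) 0.1815 (z.104) 0.1781
w7 452 row 41.5 grad -8.5 along(z.07) 0.2142 (z.104) 0.2047
w7 452 row 78.7 grad 13.8 along(z.07) 0.2013 (z.104) 0.1942
w7 452 row 111.8 grad -18.7 along(z.07) 0.1893 (z.104) 0.1845
w7 452 row 124.9 grad 8.4 along(z.07) 0.1845 (z.104) 0.1806
w7 452 row 133.2 grad 27.2 along(z.07) 0.1814 (z.104) 0.1782
```

The collar moved 3.35 mm while the fixed block stayed put, which gives about 11.7 N. I'll back off and hand in.

Call:
{"op": "send_rows", "data": {
  "motion": "0.2 0 0 -3 0; 0.2 0 0 -7 0; 0.2 0 0 -10 0; 0.2 0 0 -10 0; 0.2 0 0 -10 0"
}}

```text
clock: 17.3
eef_pos: [0.6572, 0.0491, 0.21]
tool_rot: [0.636, 0.771, 0.002, 0.002]
ft_force: [-0.1, -0.2, -0.2]
grip_width: 0.0343
grasp_force: 0.0
```

```bash
python3 -c "
from h import *
print(bot.get_obs()['eef_pos']); print(workorder.job_done())"
```

```text
[0.65719084 0.04911462 0.21004348]
the job is handed in; nothing more can be done
None
```

The cartridge is seated in the sprung port and held at about 11.7 N, judged from the collar's 3.35 mm of give; the knob is released, the arm is clear, and the job was handed in at about 17 s.

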